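# Set a blank stroke selector by counting clicks

### The arm

A 7-joint arm with a two-finger parallel gripper is mounted at the origin on the work surface; the furniture and walls round the work are solid. World frame = base frame: x ahead of the robot, y to its left, z up, the work surface at z = 0. Lengths are in m, angles in rad, forces in N, time in s.
With the tool pointing down it reaches from about 0.425 to 1.025 m from the base axis. Payload 9.4 kg.
Tool frame: the origin (TCP) lies at the very end of the fingers, on their centre line; the grasp point (between the pads) lies 19 mm behind it (ctrl.grip_depth is the distance from the TCP to the grasp point, in m); z points along the fingers, y is the direction in which the jaws open and shut (so a half turn about z gives the same grasp; the last joint's range is limited). The gripper opens to 85 mm and grips with 20 to 120 N. Pads are 22 mm wide; open, the fingers measure 114 mm over their backs; the gripper's body (76 mm by 85 mm) begins 54 mm behind the grasp point. The pads swing forward as they close: fully open they stand 13 mm farther back than shut.
Start: joints at [-1.377, 0.599, -0.003, 1.599, 0.002, 0.943, -0.08], TCP at [0.194, 0.699, 0.231] pointing down, gripper open.
Joint ranges: [-2.57, 2.57], [-0.35, 1.97], [-1.29, 1.29], [0.11, 2.56], [-1.05, 4.19], [0.11, 1.86], [-2.63, 2.63]. Speed limits (rad/s): [2.22, 2.22, 3.01, 3.01, 3.14, 3.14, 3.14].

### API

Orientations are given as a unit quaternion [w, x, y, z].
In Python, from cell import ctrl, camera, calibration, nets gives the robot as it stands.
- The arm moves only by the tool move_arm, never from a script. Its argument "deltas" is one flat list of numbers, 7 for each row, row after row: the closure, from 0 (fully open) to 1 (shut), then the shift along the world's x, y, z in mm, then the turn, a rotation vector about the world's x, y, z in rad. A call has 1 to 20 rows; each row shifts and turns the pose as measured when the row begins; what a row does not reach is not made up. A row lasts 1/10 s, in which the tool goes at most 50 mm and 8.59 degrees, less where a joint would pass 70% of its speed; a pose out of reach is approached as far as the arm can. A call is refused whole if a number of a shift passes 50 or a number of a turn 0.15, either way. A call with a gripper value outside its range is refused whole. The fingers move at their own pace and stop on an object; "force" is the grip in N (left out, the last holds). Time passes only in rows, so rows that do not move let the fingers close. It gives the time, the measured TCP pose, the force and the opening at its end, in the units of the state.
- ctrl.get_state(): the state, without advancing time (a new reading comes with each control period).
- camera(name): name is "scene" or "top" or "wrist"; returns (picture, depth): 480x640x3 uint8, red, green, blue; 480x640 float32, m along the optical axis (not along the pixel's ray), 0 where there is no reading.
- calibration(name): a dict with "fx", "fy", "cx", "cy" (pixels), "position" and "orientation" of the camera in the world. Camera axes: x right, y up, looking along -z (the intrinsics and any distortion apply to the point x, -y, -z); pixel columns grow to the right and rows downward; lengths in m; the calibration is good to about 2 mm. A picture is of the moment at which its call begins: read the wrist's pose just before it. calibration takes no time and is no camera call; for the wrist camera it gives the pose at the moment of the call.
- ctrl.sign_off(): hands the job in, once; it reports no verdict.
Trained networks look in the newest picture that a camera, given by its name, has taken for a name from the list of things; names that differ only in an ending like _2 or _b are one class to them, and where a whole thing is asked for, a point or a joint stands for the part that bears it (a point fixed in the world has none). Each returns a list of dicts, best first, with "confidence" (0 to 1); they miss things now and then, are a little off and sometimes report something else, mostly with a low value. They report only what shows in the picture. A call takes as long as a camera call.
- nets.look_for(camera, thing): "uv" ([column, row] in pixels, amid what is visible of it).
- nets.masks_of(camera, thing): "pixels" (480x640 bool, what is visible of it) and "uv" ([column, row] in pixels, amid what is visible of it).
The state is a dict: "time": time; "q": joint angles; "qvel": joint speeds; "joint_torque": joint torques, N m; "eef_pos": TCP position; "orientation": TCP orientation; "ft_force": force on the tool from outside, world axes, zero at the start; "torque": the same for the moment, N m; "finger_gap": opening from 0.0 (shut) to 1.0 (fully open).
Only numpy, scipy, OpenCV 4.12 (cv2) and the standard library are available. Lean on these libraries where they do the work, as an engineer would, in place of code of your own. Each camera call takes 0.05 s, during which the arm holds its last target. There are 200 camera calls.

### The job

The graver's grey control box has lost its markings. Turn its blank black knob gently anticlockwise all the way to its end stop without forcing it, then turn it clockwise by exactly four clicks and let go; only then press the green start button fully down and release it. Leave the other things on the bench where they are.

Things in the scene. Friction and masses are not known exactly. Their poses are not given: they have to be found in the camera images.
- control_box: fixed grey metal box with an aluminium top plate, 130 (own x) x 220 (own y) x 60 mm high; origin at the centre of its underside, own z up, its vented front faces own -x. On its top plate (z = 60 mm): the knob at own (0, +55) mm, the green start button at own (0, -60) mm. Brass couplings stick out of the rear
- knob_grip (a point): fixed point on the knob's vertical axis, 24 mm above the box's top plate: the height to grip. The knob is a ribbed black cylinder without any index, 38 mm in diameter, from 2 to 36 mm above the plate. It starts resting in an unknown one of its click positions, at least one click clockwise of the end stop
- knob_top (a point): fixed point, centre of the knob's top face. The clicks, 8 in all, are equally spaced, but how far is not known: somewhere from 15 to 30 degrees. Between two rests the knob first resists turning with about 0.25 N m (up to 0.4 in a jerk), which fades to none midway, then pulls onward with up to 0.2 N m until it drops into the next rest; let go anywhere it settles into the nearest rest. Friction is about 0.02 N m
- knob_foot (a point): fixed point on the knob's axis at the box's top plate. The end stop is at the fully anticlockwise end (seen from above); the rest there counts as zero. The stop is sprung: it begins 2 degrees past the zero rest and stiffens by 0.12 N m a degree. Clicks never take 0.5 N m, so a steady 0.55 N m (5 degrees past) means the stop; over 8.5 degrees past (about 1 N m) breaks it
- contact_carriage (a joint): hidden contact carriage inside the box, driven by the knob: 0 at the zero rest, 0.000074 m more per click clockwise, so 0.000296 m at the fourth click. This is far below the noise of its reading, which therefore cannot tell the positions: they must be felt at the knob
- start_button_top (a point): centre of the top face of the green round start button, 28 mm across, standing 22 mm above the box's top plate on a black ring 44 mm across and 12 mm high
- start_button (a joint): press of the start button, 0 = up, 0.006 m = fully down; springs back by itself; about 5 N to press fully
- varnish_cup: bystander: small white cup, 70 mm across, 52 mm high; origin at the centre of its underside
- whetstone: bystander: grey stone block 50x150x25 mm (long side along its own y); origin at the centre of its underside
- loupe: bystander: black eye loupe, 43 mm across, 41 mm high, standing; origin at the centre of its underside

How it is judged:
By the outcome, as a careful person would: the job done as asked, in the order asked, and still so for the second after the job is handed in, with the robot touching nothing.
It also fails if it takes over 72 s, if anything falls off the work surface, if the arm or the gripper's body presses on something with over 40 N, if the wrist force passes 120 N, or if a joint passes its speed limit or range.

## Working session

There is one attempt and no reset: what is moved stays moved. The work goes in short steps, Python scripts to look and compute and a tool call to move; the robot and the scene stay as the last step left them, time stands still between calls to the robot, and variables do not carry over. Pictures are saved under pics/ and viewed, about 8 in all and at most 12, crops included, and the job is handed in when it is done.

Besides the shell and the picture viewer there is one more tool, called after ">>>" by a JSON object that holds its "op" and its "data". move_arm: Moves the arm, as the interface text tells. Its arguments: {"type":"object","properties":{"deltas":{"type":"array","items":{"type":"number"}},"force":{"type":"number"}},"required":["deltas"]}

```bash
ls; mkdir -p pics
cat > h.py <<'E'
import numpy as np, cv2
from scipy.spatial.transform import Rotation as R
from cell import ctrl, camera, calibration, nets
def cloud(name, depth, cal=None):
    c=cal or calibration(name); v,u=np.mgrid[:480,:640]
    p=np.stack([(u-c['cx'])/c['fx']*depth,-(v-c['cy'])/c['fy']*depth,-depth],-1)
    w,x,y,z=c['orientation']
    return p@R.from_quat([x,y,z,w]).as_matrix().T+np.array(c['position'])
def st():
    s=ctrl.get_state(); 
    for k in ('time','q','eef_pos','orientation','ft_force','torque','finger_gap'): print(k,np.round(s[k],4))
    return s
E
python3 - <<'E'
from h import *
st()
for n in ('scene','top'):
    im,d=camera(n); cv2.imwrite(f'pics/{n}0.png',im[...,::-1]); P=cloud(n,d)
    print(n,calibration(n))
    for t in ('control_box','knob_top','start_button','varnish_cup','whetstone','loupe'):
        for r in nets.masks_of(n,t)[:2]:
            m=r['pixels']&(d>0); q=P[m]
            print(t,round(r['confidence'],2),np.round(r['uv']),m.sum(),np.round(np.median(q,0),4),np.round(np.percentile(q,98,axis=0),4),np.round(np.percentile(q,2,axis=0),4))
E
```

```text
pics
time 0.0
q [-1.3767  0.6001 -0.0025  1.6002  0.0018  0.9428 -0.0798]
eef_pos [0.1938 0.6981 0.2304]
orientation [-0.000e+00  1.350e-01  9.909e-01 -8.000e-04]
ft_force [-0.3605 -0.3591  0.7207]
torque [ 0.0546 -0.017   0.0095]
finger_gap 0.998
scene {'fx': 497.8873437932769, 'fy': 497.8873437932769, 'cx': 320.40967552795826, 'cy': 231.83820078783057, 'position': array([0.05303753, 0.66646627, 0.45508455]), 'orientation': array([-0.25070415, -0.14951031,  0.52040174,  0.80248123])}
control_box 0.7 [335. 228.] 4826 [ 0.5265 -0.0939  0.0579] [ 0.6045 -0.0468  0.0958] [ 0.4807 -0.2598  0.0088]
knob_top 0.81 [337. 227.] 4834 [ 0.5271 -0.0938  0.058 ] [ 0.6058 -0.0468  0.0958] [ 0.4807 -0.2583  0.0087]
start_button 0.44 [351. 195.] 94 [ 0.5484 -0.2114  0.0807] [ 0.5619 -0.205   0.0839] [ 0.5392 -0.2289  0.0726]
start_button 0.19 [428. 263.] 1474 [ 0.3409 -0.1281  0.025 ] [ 0.3699 -0.0764  0.027 ] [ 0.3211 -0.223   0.0038]
whetstone 0.68 [428. 263.] 1495 [ 0.3415 -0.1279  0.0249] [ 0.3709 -0.0763  0.027 ] [ 0.3211 -0.222   0.0016]
top {'fx': 514.9990201709505, 'fy': 514.9990201709505, '
[... 240 characters left out ...]
0591] [ 0.6139 -0.0514  0.0952] [ 0.4823 -0.2618  0.0276]
control_box 0.67 [443. 202.] 196 [ 0.5501 -0.2177  0.0809] [ 0.5628 -0.2058  0.0848] [ 0.5377 -0.2308  0.0734]
knob_top 0.61 [409. 208.] 8512 [ 0.5428 -0.1569  0.0591] [ 0.6115 -0.0519  0.0953] [ 0.4823 -0.2616  0.0354]
start_button 0.75 [445. 201.] 196 [ 0.5495 -0.2175  0.0809] [ 0.5619 -0.2058  0.0848] [ 0.5377 -0.2308  0.0713]
varnish_cup 0.9 [224. 225.] 1072 [0.5264 0.1979 0.0078] [0.5525 0.2228 0.0495] [0.4935 0.1596 0.0018]
whetstone 0.66 [405. 320.] 2212 [ 0.3445 -0.1499  0.0242] [ 0.3688 -0.0774  0.0277] [ 0.3205 -0.2231  0.0128]
loupe 0.71 [211. 196.] 333 [0.589  0.22   0.0216] [0.6077 0.24   0.0427] [ 0.5723  0.2035 -0.0013]
```

View pics/top0.png

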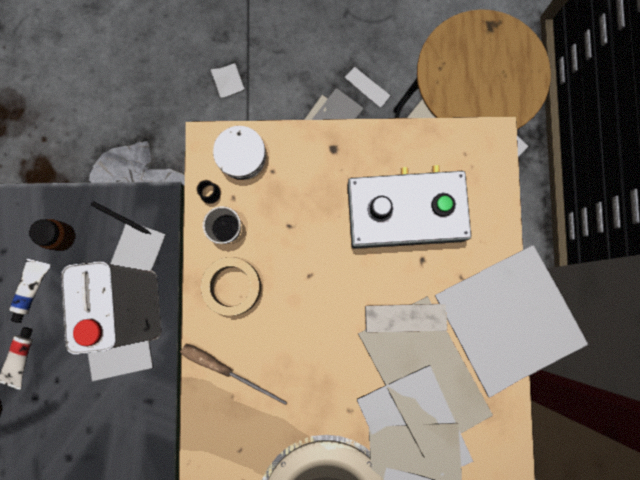

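View pics/scene0.png

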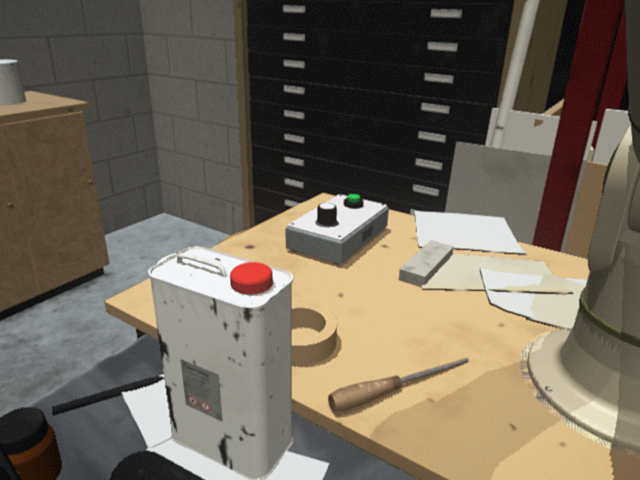

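Run:
```python
from h import *
im,d=camera('top');P=cloud('top',d)
box=(P[...,0]>.44)&(P[...,0]<.66)&(P[...,1]>-.3)&(P[...,1]<-.01)
m=box&(abs(P[...,2]-.06)<.006)
print('plate',cv2.minAreaRect((P[m][:,:2]*1000).astype(np.float32)),np.median(P[m][:,2]))
for lo,hi in((.088,.104),(.076,.0875)):
    k=box&(P[...,2]>lo)&(P[...,2]<hi); q=P[k]
    n,l,s,c=cv2.connectedComponentsWithStats(k.astype(np.uint8))
    for i in range(1,n):
        if s[i,4]>30:
            q=P[l==i]; print(lo,s[i],np.round(c[i]),q.mean(0),cv2.minEnclosingCircle((q[:,:2]*1000).astype(np.float32)))
hi=(P[...,2]>.07)&(P[...,0]>.35)
n,l,s,c=cv2.connectedComponentsWithStats(hi.astype(np.uint8))
for i in range(1,n):
    if s[i,4]>30: q=P[l==i];print('tall',s[i],np.round(q.min(0),3),np.round(q.max(0),3))
```

```text
plate ((547.2726440429688, -158.2085418701172), (128.1887664794922, 218.2388458251953), 2.7902185916900635) 0.05910554974919624
0.088 [371 195  22  22 374] [382. 206.] [ 0.54410233 -0.10316659  0.09499761] ((544.7652587890625, -103.67628479003906), 19.711681365966797)
0.076 [437 196  16  15 186] [445. 203.] [ 0.55026274 -0.21799328  0.0808627 ] ((550.5368041992188, -218.2144775390625), 13.867278099060059)
tall [432 193  24  23 380] [ 0.377 -0.239  0.07 ] [ 0.571 -0.005  0.996]
tall [370 195  23  24 415] [ 0.377 -0.122  0.07 ] [ 0.564 -0.005  0.996]
tall [629 255  11  50 299] [ 0.367 -0.556  0.07 ] [ 0.453 -0.005  0.996]
tall [  61  261   85   61 4590] [ 0.35  -0.005  0.07 ] [0.442 0.404 0.996]
```

Top view: the grey box has its knob at (381,207) and green button at (443,204). The scene view shows a tall white can on the way, so I check its height before moving.

Run:
```python
from h import *
im,d=camera('top');P=cloud('top',d)
q=P[255:350,60:165][d[255:350,60:165]>0]; print(np.round(np.percentile(q[q[:,2]>.05],[1,50,99,100],axis=0),3), (d==0).mean())
for n in('scene','wrist'):
    im,d=camera(n);P=cloud(n,d);q=P[(d>0)&(P[...,0]>.1)&(P[...,0]<.75)&(abs(P[...,1])<.5)]
    print(n,np.round(np.percentile(q[:,2],[50,99,99.9,100]),3))
```

```text
[[0.31  0.318 0.055]
 [0.373 0.337 0.208]
 [0.438 0.4   0.226]
 [0.442 0.405 0.228]] 0.004202473958333334
scene [0.001 0.418 0.47  0.476]
wrist [-0.01   0.057  0.076  0.082]
```

>>> {"op": "move_arm", "data": {"deltas": [0,0,0,30,0,0,0,0,0,0,30,0,0,0,0,0,0,30,0,0,0,0,0,0,30,0,0,0], "force": 30}}

```text
time: 1.3
eef_pos: [0.1931, 0.6957, 0.3493]
orientation: [-0.0, 0.135, 0.991, -0.005]
ft_force: [0.4, 0.2, 0.6]
finger_gap: 1.006
```

>>> {"op": "move_arm", "data": {"deltas": [0,17.5,-40,0,0,0,0,0,17.5,-40,0,0,0,0,0,17.5,-40,0,0,0,0,0,17.5,-40,0,0,0,0,0,17.5,-40,0,0,0,0,0,17.5,-40,0,0,0,0,0,17.5,-40,0,0,0,0,0,17.5,-40,0,0,0,0,0,17.5,-40,0,0,0,0,0,17.5,-40,0,0,0,0,0,17.5,-40,0,0,0,0,0,17.5,-40,0,0,0,0,0,17.5,-40,0,0,0,0,0,17.5,-40,0,0,0,0,0,17.5,-40,0,0,0,0,0,17.5,-40,0,0,0,0,0,17.5,-40,0,0,0,0,0,17.5,-40,0,0,0,0,0,17.5,-40,0,0,0,0]}}

```text
time: 3.2
eef_pos: [0.5294, -0.0889, 0.3592]
orientation: [0.004, 0.129, 0.992, 0.005]
ft_force: [1.2, 1.0, -0.4]
finger_gap: 0.999
```

Run:
```python
from h import *
st()
```

```text
time 3.2
q [-0.2585  0.245   0.4146  1.8903 -0.1269  1.0227  1.5218]
eef_pos [ 0.5294 -0.0889  0.3592]
orientation [0.0037 0.1295 0.9916 0.0051]
ft_force [ 1.2427  1.0115 -0.3851]
torque [ 0.0068 -0.0875  0.0138]
finger_gap 0.9994
```

>>> {"op": "move_arm", "data": {"deltas": [0,0.7,-0.7,-8,0,0,-0.149,0,0.7,-0.7,-8,0,0,-0.149,0,0.7,-0.7,-8,0,0,-0.149,0,0.7,-0.7,-8,0,0,-0.149,0,0.7,-0.7,-8,0,0,-0.149,0,0.7,-0.7,-8,0,0,-0.149,0,0.7,-0.7,-8,0,0,-0.149,0,0.7,-0.7,-8,0,0,-0.149,0,0.7,-0.7,-8,0,0,-0.149,0,0.7,-0.7,-8,0,0,-0.149,0,0.7,-0.7,-8,0,0,-0.149,0,0.7,-0.7,-8,0,0,-0.149,0,0.7,-0.7,-8,0,0,-0.149,0,0.7,-0.7,-8,0,0,-0.149,0,0.7,-0.7,-8,0,0,-0.149,0,0.7,-0.7,-8,0,0,-0.149,0,0.7,-0.7,-8,0,0,-0.149,0,0.7,-0.7,-8,0,0,-0.149,0,0,0,0,0,0,-0.149,0,0,0,0,0,0,-0.149]}}

```text
time: 5.2
eef_pos: [0.5455, -0.1103, 0.2133]
orientation: [0.007, 0.998, -0.061, -0.005]
ft_force: [-0.1, -0.4, -0.5]
finger_gap: 1.002
```

```bash
cat > look.py <<'E'
from h import *
s=st(); q=s['orientation']; r=R.from_quat([q[1],q[2],q[3],q[0]]).as_matrix()
print('tool z',np.round(r[:,2],4),'y yaw',np.degrees(np.arctan2(r[1,1],r[0,1])))
cal=calibration('wrist'); im,d=camera('wrist');P=cloud('wrist',d,cal)
import sys; cv2.imwrite(sys.argv[1],im[...,::-1])
def find(lo,hi,c0):
    k=(d>0)&(P[...,2]>lo)&(P[...,2]<hi)&(np.hypot(P[...,0]-c0[0],P[...,1]-c0[1])<.035)
    if k.sum()>50:
        q=P[k]; print(k.sum(),np.median(q,0),cv2.minEnclosingCircle((q[:,:2]*1000).astype(np.float32)))
find(.090,.101,(.5445,-.1035)); find(.078,.088,(.5503,-.218)); find(.056,.063,(.56,-.16))
E
python3 look.py pics/w1.png
```

```text
time 5.2
q [-0.5943  0.6695  1.1112  2.0407 -0.7489  0.9218 -0.7657]
eef_pos [ 0.5455 -0.1103  0.2133]
orientation [ 0.0071  0.9981 -0.0614 -0.0046]
ft_force [-0.0881 -0.3547 -0.4519]
torque [-0.0083 -0.0115  0.0249]
finger_gap 1.0017
tool z [-0.0101 -0.0136 -0.9999] y yaw -97.03303341604956
2205 [ 0.54663941 -0.10528733  0.09581829] ((544.9654541015625, -104.94566345214844), 20.01312255859375)
1075 [ 0.55164123 -0.21889752  0.08160321] ((551.0601806640625, -219.60101318359375), 13.904393196105957)
6141 [ 0.56124792 -0.16000612  0.05976785] ((560.0144653320312, -159.9854736328125), 34.98905944824219)
```

View pics/w1.png

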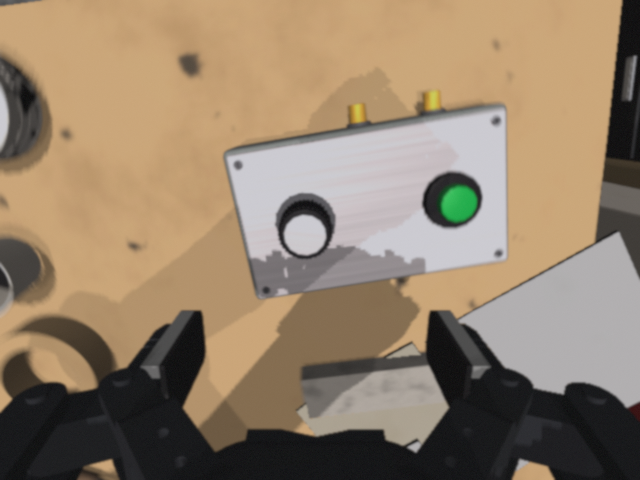

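>>> {"op": "move_arm", "data": {"deltas": [0,0,2,-9,0.004,-0.003,0,0,0,2,-9,0.004,-0.003,0,0,0,2,-9,0.003,-0.002,0,0,0,0,-9,0.003,-0.002,0,0,0,0,-9,0,0,0,0,0,0,-9,0,0,0,0,0,0,-9,0,0,0,0,0,0,-9,0,0,0,0,0,0,-9,0,0,0,0,0,0,0,0,0,0]}}

```text
time: 6.25
eef_pos: [0.5452, -0.103, 0.1242]
orientation: [-0.001, 0.998, -0.059, -0.0]
ft_force: [-0.1, 0.1, 0.2]
finger_gap: 1.005
```

```bash
python3 look.py pics/w2.png
```

```text
time 6.25
q [-0.4962  0.7523  0.9439  2.1194 -0.9296  0.7655 -0.6262]
eef_pos [ 0.5452 -0.103   0.1242]
orientation [-1.200e-03  9.983e-01 -5.870e-02 -4.000e-04]
ft_force [-0.1206  0.0512  0.2482]
torque [-0.0066 -0.0099  0.012 ]
finger_gap 1.0047
tool z [-6.0e-04  2.5e-03 -1.0e+00] y yaw -96.73430491768752
4537 [ 0.54717825 -0.10515294  0.09583915] ((545.1663818359375, -104.76054382324219), 20.041404724121094)
2262 [ 0.55193564 -0.21832564  0.08157787] ((550.7346801757812, -219.14297485351562), 14.083320617675781)
11864 [ 0.5617361  -0.16016994  0.05976874] ((560.0026245117188, -160.00558471679688), 34.99329376220703)
```

>>> {"op": "move_arm", "data": {"deltas": [0,0,-1,-9,0,0,0,0,0,0,-9,0,0,0,0,0,0,-9,0,0,0,0,0,0,-9,0,0,0,0,0,0,-8,0,0,0,0,0,0,-8,0,0,0,0,0,0,-6,0,0,0,0,0,0,0,0,0,0]}}

```text
time: 7.1
eef_pos: [0.5457, -0.1041, 0.0617]
orientation: [-0.001, 0.998, -0.059, 0.0]
ft_force: [0.2, -0.4, -0.1]
finger_gap: 1.002
```

>>> {"op": "move_arm", "data": {"deltas": [1,0,0,0,0,0,0,1,0,0,0,0,0,0,1,0,0,0,0,0,0,1,0,0,0,0,0,0,1,0,0,0,0,0,0,1,0,0,0,0,0,0,1,0,0,0,0,0,0], "force": 40}}

```text
time: 7.8
eef_pos: [0.5459, -0.1045, 0.0623]
orientation: [-0.001, 0.998, -0.059, 0.001]
ft_force: [-1.6, -0.6, -1.7]
finger_gap: 0.431
```

```bash
cat > s.py <<'E'
from h import *
s=ctrl.get_state(); q=s['orientation']; r=R.from_quat([q[1],q[2],q[3],q[0]]).as_matrix()
print('t',s['time'],'pos',np.round(s['eef_pos']*np.array(1000),1) ,'yaw',np.round(np.degrees(np.arctan2(r[1,1],r[0,1])),2),'tilt',np.round(r[:2,2],4),'F',np.round(s['ft_force'],2),'M',np.round(s['torque'],3),'gap',round(float(s['finger_gap']),3),'q',np.round(s['q'],2),'tj7',np.round(s['joint_torque'],2)[-1])
E
python3 s.py;python3 s.py
```

```text
t 7.8 pos [ 545.9 -104.5   62.3] yaw -96.72 tilt [0.0015 0.0012] F [-1.61 -0.64 -1.72] M [-0.093  0.043 -0.027] gap 0.431 q [-0.38  0.79  0.75  2.15 -1.01  0.61 -0.58] tj7 0.01
t 7.8 pos [ 545.9 -104.5   62.3] yaw -96.72 tilt [0.0015 0.0012] F [-1.61 -0.64 -1.72] M [-0.093  0.043 -0.027] gap 0.431 q [-0.38  0.79  0.75  2.15 -1.01  0.61 -0.58] tj7 0.01
```

>>> {"op": "move_arm", "data": {"deltas": [1,0,0,0,0,0,0.025,1,0,0,0,0,0,0.025]}}

```text
time: 8.0
eef_pos: [0.5458, -0.1044, 0.0623]
orientation: [-0.001, 0.999, -0.033, 0.001]
ft_force: [-2.1, 0.1, 2.5]
finger_gap: 0.434
```

```bash
python3 s.py
```

```text
t 8.0 pos [ 545.8 -104.4   62.3] yaw -93.76 tilt [0.0015 0.0012] F [-2.08  0.11  2.5 ] M [-0.204  0.52  -0.154] gap 0.434 q [-0.38  0.78  0.74  2.15 -1.    0.6  -0.54] tj7 -0.08
```

>>> {"op": "move_arm", "data": {"deltas": [1,0,0,0,0,0,0.025,1,0,0,0,0,0,0.025]}}

```text
time: 8.2
eef_pos: [0.5458, -0.1044, 0.0623]
orientation: [-0.001, 1.0, -0.005, 0.001]
ft_force: [0.1, -0.8, -1.6]
finger_gap: 0.433
```

```bash
python3 s.py
```

```text
t 8.2 pos [ 545.8 -104.4   62.3] yaw -90.61 tilt [0.0015 0.0014] F [ 0.13 -0.84 -1.65] M [-0.074 -0.021  0.041] gap 0.433 q [-0.37  0.78  0.72  2.15 -0.99  0.59 -0.49] tj7 -0.44
```

>>> {"op": "move_arm", "data": {"deltas": [1,0,0,0,0,0,0.025,1,0,0,0,0,0,0.025]}}

```text
time: 8.4
eef_pos: [0.5458, -0.1044, 0.0623]
orientation: [-0.001, 1.0, 0.022, 0.001]
ft_force: [0.3, -0.5, -0.9]
finger_gap: 0.435
```

```bash
python3 s.py
```

```text
t 8.4 pos [ 545.8 -104.4   62.3] yaw -87.44 tilt [0.0013 0.0016] F [ 0.35 -0.46 -0.85] M [-0.144  0.075 -0.243] gap 0.435 q [-0.36  0.77  0.71  2.15 -0.97  0.58 -0.45] tj7 -0.26
```

>>> {"op": "move_arm", "data": {"deltas": [1,0,0,0,0,0,0.025,1,0,0,0,0,0,0.025]}}

```text
time: 8.6
eef_pos: [0.5458, -0.1044, 0.0623]
orientation: [-0.001, 0.999, 0.05, 0.001]
ft_force: [0.7, 0.2, -1.6]
finger_gap: 0.434
```

```bash
python3 s.py
```

```text
t 8.6 pos [ 545.8 -104.4   62.3] yaw -84.27 tilt [0.0011 0.0017] F [ 0.65  0.2  -1.58] M [-0.005  0.02  -0.027] gap 0.434 q [-0.35  0.77  0.69  2.15 -0.96  0.57 -0.41] tj7 -0.36
```

```bash
cat > t.py <<'E'
from h import *
import sys
n=int(sys.argv[1]) if len(sys.argv)>1 else 4
A=[]
for i in range(n):
    s=ctrl.get_state(); q=s['orientation']; r=R.from_quat([q[1],q[2],q[3],q[0]]).as_matrix()
    A.append([np.degrees(np.arctan2(r[1,1],r[0,1])),s['torque'][2],s['joint_torque'][6]])
    camera('wrist')
A=np.array(A); print('t',s['time'],'yaw',A[:,0].round(2),'Mz',A[:,1].round(3),'mean',A[:,1].mean().round(3),'tj7',A[:,2].round(3),'pos',np.round(np.array(s['eef_pos'])*1000,1),'q37',np.round(s['q'],2)[[2,6]],np.round(s['ft_force'],1))
E
python3 t.py 6
```

```text
t 8.85 yaw [-84.27 -84.19 -84.33 -84.4  -84.43 -84.43] Mz [-0.027 -0.01  -0.033  0.238  0.119  0.259] mean 0.091 tj7 [-0.361 -0.268  0.27  -0.07   0.026 -0.192] pos [ 545.8 -104.4   62.3] q37 [ 0.69 -0.41] [-0.5  0.3 -1. ]
```

>>> {"op": "move_arm", "data": {"deltas": [1,0,0,0,0,0,0.022,1,0,0,0,0,0,0.022]}}

```text
time: 9.1
eef_pos: [0.5458, -0.1043, 0.0623]
orientation: [-0.001, 0.997, 0.072, 0.001]
ft_force: [-0.5, 0.1, -0.2]
finger_gap: 0.431
```

```bash
python3 t.py 7
```

```text
t 9.4 yaw [-81.76 -81.67 -81.79 -81.85 -81.86 -81.86 -81.87] Mz [0.174 0.006 0.194 0.268 0.269 0.183 0.321] mean 0.202 tj7 [-0.487 -0.429  0.079 -0.146 -0.239 -0.267 -0.275] pos [ 545.8 -104.4   62.3] q37 [ 0.68 -0.38] [ 0.1 -0.3 -1.9]
```

>>> {"op": "move_arm", "data": {"deltas": [1,0,0,0,0,0,0.022,1,0,0,0,0,0,0.022]}}

```text
time: 9.65
eef_pos: [0.5458, -0.1043, 0.0623]
orientation: [-0.001, 0.996, 0.094, 0.0]
ft_force: [0.2, -1.1, -0.0]
finger_gap: 0.433
```

```bash
python3 t.py 7
```

```text
t 9.95 yaw [-79.21 -79.11 -79.24 -79.29 -79.31 -79.32 -79.32] Mz [ 0.423 -0.003  0.2    0.272  0.294  0.343  0.304] mean 0.262 tj7 [-0.696 -0.516  0.06  -0.154 -0.244 -0.272 -0.282] pos [ 545.8 -104.3   62.3] q37 [ 0.67 -0.35] [-0.3 -0.5 -2.5]
```

>>> {"op": "move_arm", "data": {"deltas": [1,0,0,0,0,0,0.022,1,0,0,0,0,0,0.022]}}

```text
time: 10.2
eef_pos: [0.5458, -0.1043, 0.0623]
orientation: [-0.001, 0.993, 0.116, 0.0]
ft_force: [-0.1, 0.0, -1.3]
finger_gap: 0.435
```

```bash
python3 t.py 6
```

```text
t 10.45 yaw [-76.67 -76.59 -76.69 -76.74 -76.76 -76.77] Mz [0.107 0.243 0.249 0.321 0.289 0.334] mean 0.257 tj7 [-0.443 -0.394 -0.063 -0.203 -0.273 -0.3  ] pos [ 545.8 -104.3   62.3] q37 [ 0.66 -0.32] [-0.5  0.1 -0.7]
```

>>> {"op": "move_arm", "data": {"deltas": [1,0,0,0,0,0,0.022,1,0,0,0,0,0,0.022]}}

```text
time: 10.7
eef_pos: [0.5458, -0.1044, 0.0623]
orientation: [-0.001, 0.99, 0.138, 0.001]
ft_force: [0.2, 0.2, -0.6]
finger_gap: 0.432
```

```bash
python3 t.py 6
```

```text
t 10.95 yaw [-74.19 -74.13 -74.22 -74.26 -74.27 -74.27] Mz [-0.512 -0.414 -0.347 -0.398 -0.401 -0.418] mean -0.415 tj7 [0.171 0.265 0.589 0.448 0.382 0.362] pos [ 545.8 -104.4   62.3] q37 [ 0.64 -0.28] [-0.5  0.4 -1.5]
```

>>> {"op": "move_arm", "data": {"deltas": [1,0,0,0,0,0,0.02,1,0,0,0,0,0,0.02]}}

```text
time: 11.2
eef_pos: [0.5458, -0.1043, 0.0623]
orientation: [-0.001, 0.988, 0.157, 0.0]
ft_force: [-0.1, 0.6, 0.3]
finger_gap: 0.434
```

```bash
python3 t.py 6
```

```text
t 11.45 yaw [-71.88 -71.79 -71.87 -71.93 -71.94 -71.96] Mz [-0.044 -0.063 -0.085 -0.047 -0.135 -0.08 ] mean -0.075 tj7 [-0.027 -0.127  0.262  0.168  0.112  0.089] pos [ 545.8 -104.3   62.4] q37 [ 0.63 -0.25] [-0.1  0.2 -0.1]
```

>>> {"op": "move_arm", "data": {"deltas": [1,0,0,0,0,0,0.02,1,0,0,0,0,0,0.02]}}

```text
time: 11.7
eef_pos: [0.5458, -0.1042, 0.0623]
orientation: [-0.001, 0.984, 0.178, 0.0]
ft_force: [-0.2, -0.1, -0.3]
finger_gap: 0.43
```

```bash
python3 t.py 5
```

```text
t 11.9 yaw [-69.52 -69.45 -69.57 -69.62 -69.65] Mz [ 0.006 -0.14  -0.018 -0.05  -0.045] mean -0.049 tj7 [-0.312 -0.204  0.297  0.154  0.1  ] pos [ 545.7 -104.3   62.3] q37 [ 0.62 -0.22] [-0.2  0.5  0.8]
```

>>> {"op": "move_arm", "data": {"deltas": [1,0,0,0,0,0,0.02,1,0,0,0,0,0,0.02]}}

```text
time: 12.15
eef_pos: [0.5458, -0.1042, 0.0623]
orientation: [-0.001, 0.98, 0.197, 0.0]
ft_force: [-0.4, 1.9, -0.4]
finger_gap: 0.431
```

```bash
python3 t.py 5
```

```text
t 12.35 yaw [-67.25 -67.16 -67.26 -67.31 -67.33] Mz [-0.026  0.032 -0.152  0.02  -0.055] mean -0.036 tj7 [-0.007 -0.228  0.278  0.051  0.084] pos [ 545.8 -104.2   62.3] q37 [ 0.61 -0.2 ] [-1.3 -0.6  1.7]
```

>>> {"op": "move_arm", "data": {"deltas": [1,0,0,0,0,0,0.02,1,0,0,0,0,0,0.02]}}

```text
time: 12.6
eef_pos: [0.5458, -0.1042, 0.0623]
orientation: [-0.001, 0.976, 0.217, 0.0]
ft_force: [-0.4, -0.0, 0.1]
finger_gap: 0.434
```

```bash
python3 t.py 5
```

```text
t 12.8 yaw [-64.92 -64.84 -64.95 -65.   -65.02] Mz [-0.197 -0.147 -0.114 -0.174 -0.223] mean -0.171 tj7 [-0.242 -0.154  0.224  0.136  0.122] pos [ 545.8 -104.3   62.3] q37 [ 0.6  -0.17] [ 0.2  0.2 -0.5]
```

>>> {"op": "move_arm", "data": {"deltas": [1,0,0,0,0,0,0.02,1,0,0,0,0,0,0.02]}}

```text
time: 13.05
eef_pos: [0.5458, -0.1042, 0.0623]
orientation: [-0.001, 0.971, 0.237, 0.0]
ft_force: [0.0, -0.2, -0.3]
finger_gap: 0.435
```

```bash
python3 t.py 5
```

```text
t 13.25 yaw [-62.56 -62.49 -62.61 -62.65 -62.67] Mz [ 0.213 -0.06   0.229  0.3    0.278] mean 0.192 tj7 [-0.516 -0.261  0.054 -0.169 -0.258] pos [ 545.7 -104.2   62.3] q37 [ 0.59 -0.14] [-0.7 -0.2 -0.1]
```

>>> {"op": "move_arm", "data": {"deltas": [1,0,0,0,0,0,0.02,1,0,0,0,0,0,0.02]}}

```text
time: 13.5
eef_pos: [0.5457, -0.1042, 0.0623]
orientation: [-0.001, 0.967, 0.257, 0.0]
ft_force: [-0.6, 0.5, 1.0]
finger_gap: 0.431
```

```bash
python3 t.py 5
```

```text
t 13.7 yaw [-60.27 -60.19 -60.29 -60.35 -60.38] Mz [ 0.174  0.204 -0.012 -0.005 -0.01 ] mean 0.07 tj7 [-0.394 -0.483  0.144  0.143  0.072] pos [ 545.8 -104.2   62.3] q37 [ 0.58 -0.11] [ 0.3 -0.6 -0.1]
```

>>> {"op": "move_arm", "data": {"deltas": [1,0,0,0,0,0,0,1,0,0,0,0,0,0], "force": 100}}

```text
time: 13.95
eef_pos: [0.5457, -0.1042, 0.0626]
orientation: [-0.001, 0.967, 0.255, 0.0]
ft_force: [-0.0, 1.2, -0.3]
finger_gap: 0.42
```

```bash
python3 t.py 4
```

```text
t 14.1 yaw [-60.4  -60.4  -60.39 -60.39] Mz [0.223 0.186 0.207 0.194] mean 0.202 tj7 [-0.181 -0.193 -0.198 -0.196] pos [ 545.7 -104.2   62.5] q37 [ 0.58 -0.11] [-0.8  0.7  1.9]
```

>>> {"op": "move_arm", "data": {"deltas": [1,0,0,0,0,0,0.017,1,0,0,0,0,0,0.017]}}

```text
time: 14.35
eef_pos: [0.5458, -0.1042, 0.0625]
orientation: [-0.001, 0.962, 0.273, 0.0]
ft_force: [-1.1, 0.5, 2.6]
finger_gap: 0.419
```

```bash
python3 t.py 4
```

```text
t 14.5 yaw [-58.32 -58.26 -58.33 -58.37] Mz [0.236 0.277 0.395 0.476] mean 0.346 tj7 [-0.452 -0.444 -0.236 -0.349] pos [ 545.8 -104.1   62.5] q37 [ 0.57 -0.09] [-0.7 -1.1  0.5]
```

>>> {"op": "move_arm", "data": {"deltas": [1,0,0,0,0,0,0.017,1,0,0,0,0,0,0.017]}}

```text
time: 14.75
eef_pos: [0.5457, -0.1042, 0.0625]
orientation: [-0.001, 0.957, 0.289, 0.0]
ft_force: [-1.2, 0.5, 2.6]
finger_gap: 0.417
```

```bash
python3 t.py 4
```

```text
t 14.9 yaw [-56.35 -56.3  -56.37 -56.41] Mz [0.067 0.229 0.198 0.199] mean 0.173 tj7 [-0.296 -0.3   -0.082 -0.183] pos [ 545.7 -104.2   62.5] q37 [ 0.56 -0.06] [-1.5 -0.5  2.9]
```

>>> {"op": "move_arm", "data": {"deltas": [1,0,0,0,0,0,0.017,1,0,0,0,0,0,0.017]}}

```text
time: 15.15
eef_pos: [0.5457, -0.1041, 0.0625]
orientation: [-0.001, 0.952, 0.306, 0.0]
ft_force: [-0.8, 1.1, 3.9]
finger_gap: 0.421
```

```bash
python3 t.py 4
```

```text
t 15.3 yaw [-54.38 -54.33 -54.41 -54.44] Mz [-0.029  0.052  0.108  0.105] mean 0.059 tj7 [-0.205 -0.145  0.085 -0.018] pos [ 545.7 -104.1   62.5] q37 [ 0.55 -0.04] [-1.6  0.6  2.1]
```

>>> {"op": "move_arm", "data": {"deltas": [1,0,0,0,0,0,0.017,1,0,0,0,0,0,0.017]}}

```text
time: 15.55
eef_pos: [0.5457, -0.1042, 0.0625]
orientation: [-0.001, 0.947, 0.321, 0.0]
ft_force: [-1.1, 1.2, 3.0]
finger_gap: 0.417
```

```bash
python3 t.py 4
```

```text
t 15.7 yaw [-52.5  -52.45 -52.52 -52.54] Mz [-0.661 -0.584 -0.496 -0.511] mean -0.563 tj7 [0.424 0.472 0.675 0.569] pos [ 545.7 -104.1   62.5] q37 [ 0.54 -0.02] [-1.2  0.9  2. ]
```

>>> {"op": "move_arm", "data": {"deltas": [1,0,0,0,0,0,0.017,1,0,0,0,0,0,0.017]}}

```text
time: 15.95
eef_pos: [0.5457, -0.1042, 0.0625]
orientation: [-0.001, 0.941, 0.338, 0.0]
ft_force: [-1.0, 0.8, 2.0]
finger_gap: 0.418
```

```bash
python3 t.py 4
```

```text
t 16.1 yaw [-50.5  -50.44 -50.52 -50.57] Mz [-0.376 -0.407 -0.373 -0.401] mean -0.389 tj7 [0.001 0.25  0.553 0.467] pos [ 545.7 -104.2   62.5] q37 [0.53 0.01] [-1.9  2.6  1.8]
```

>>> {"op": "move_arm", "data": {"deltas": [1,0,0,0,0,0,0.04,1,0,0,0,0,0,0.04,1,0,0,0,0,0,0.04,1,0,0,0,0,0,0.04,1,0,0,0,0,0,0.04,1,0,0,0,0,0,0.04,1,0,0,0,0,0,0.02,1,0,0,0,0,0,0.01]}}

```text
time: 16.95
eef_pos: [0.5456, -0.1041, 0.0625]
orientation: [-0.001, 0.881, 0.473, -0.0]
ft_force: [-0.8, 1.6, 1.6]
finger_gap: 0.422
```

```bash
python3 t.py 4
```

```text
t 17.1 yaw [-33.48 -33.47 -33.55 -33.57] Mz [0.055 0.142 0.161 0.183] mean 0.135 tj7 [-0.063 -0.136 -0.013 -0.107] pos [ 545.5 -104.    62.5] q37 [0.46 0.21] [-1.6  0.1  2.5]
```

>>> {"op": "move_arm", "data": {"deltas": [1,0,0,0,0,0,0.017,1,0,0,0,0,0,0.017]}}

```text
time: 17.35
eef_pos: [0.5456, -0.104, 0.0625]
orientation: [-0.001, 0.873, 0.488, -0.0]
ft_force: [-2.1, 1.3, 3.0]
finger_gap: 0.417
```

```bash
python3 t.py 4
```

```text
t 17.5 yaw [-31.61 -31.55 -31.62 -31.65] Mz [-0.421 -0.295 -0.258 -0.267] mean -0.31 tj7 [0.168 0.209 0.413 0.318] pos [ 545.6 -104.    62.5] q37 [0.45 0.23] [-1.4  1.5  1.7]
```

>>> {"op": "move_arm", "data": {"deltas": [1,0,0,0,0,0,0.017,1,0,0,0,0,0,0.017]}}

```text
time: 17.75
eef_pos: [0.5456, -0.1041, 0.0626]
orientation: [-0.001, 0.865, 0.503, -0.0]
ft_force: [-1.7, 1.6, 2.3]
finger_gap: 0.419
```

```bash
python3 t.py 4
```

```text
t 17.9 yaw [-29.66 -29.58 -29.66 -29.71] Mz [-0.556 -0.264 -0.328 -0.361] mean -0.377 tj7 [0.235 0.023 0.481 0.463] pos [ 545.5 -104.    62.5] q37 [0.44 0.25] [-1.4  1.1  2.7]
```

>>> {"op": "move_arm", "data": {"deltas": [1,0,0,0,0,0,0.017,1,0,0,0,0,0,0.017]}}

```text
time: 18.15
eef_pos: [0.5455, -0.104, 0.0625]
orientation: [-0.001, 0.856, 0.518, -0.0]
ft_force: [-1.9, 1.9, 4.1]
finger_gap: 0.422
```

```bash
python3 t.py 5
```

```text
t 18.35 yaw [-27.65 -27.59 -27.68 -27.71 -27.73] Mz [-0.3   -0.162 -0.153 -0.107 -0.101] mean -0.164 tj7 [-0.038  0.072  0.297  0.2    0.154] pos [ 545.5 -104.1   62.6] q37 [0.43 0.27] [-2.1  0.3  3.9]
```

>>> {"op": "move_arm", "data": {"deltas": [1,0,0,0,0,0,0.04,1,0,0,0,0,0,0.04,1,0,0,0,0,0,0.04,1,0,0,0,0,0,0.04,1,0,0,0,0,0,0.04,1,0,0,0,0,0,0.03,1,0,0,0,0,0,0.02]}}

```text
time: 19.1
eef_pos: [0.5454, -0.104, 0.0625]
orientation: [-0.001, 0.777, 0.629, -0.001]
ft_force: [-0.5, 2.1, 0.2]
finger_gap: 0.421
```

```bash
python3 t.py 4
```

```text
t 19.25 yaw [-12.02 -11.99 -12.11 -12.16] Mz [0.001 0.007 0.065 0.108] mean 0.045 tj7 [-0.116 -0.133  0.129 -0.   ] pos [ 545.4 -104.    62.5] q37 [0.36 0.45] [-1.6 -0.2  1.9]
```

>>> {"op": "move_arm", "data": {"deltas": [1,0,0,0,0,0,0.017,1,0,0,0,0,0,0.017]}}

```text
time: 19.5
eef_pos: [0.5454, -0.104, 0.0625]
orientation: [-0.001, 0.767, 0.641, -0.001]
ft_force: [-2.1, 2.1, 3.0]
finger_gap: 0.421
```

```bash
python3 t.py 4
```

```text
t 19.65 yaw [-10.22 -10.17 -10.24 -10.27] Mz [-0.52  -0.422 -0.433 -0.403] mean -0.445 tj7 [0.34  0.384 0.571 0.475] pos [ 545.4 -104.    62.5] q37 [0.35 0.47] [-0.4  1.8  2.2]
```

>>> {"op": "move_arm", "data": {"deltas": [1,0,0,0,0,0,0.017,1,0,0,0,0,0,0.017]}}

```text
time: 19.9
eef_pos: [0.5454, -0.104, 0.0625]
orientation: [-0.001, 0.756, 0.654, -0.001]
ft_force: [-2.1, 0.7, 3.2]
finger_gap: 0.417
```

```bash
python3 t.py 4
```

```text
t 20.05 yaw [-8.26 -8.2  -8.28 -8.32] Mz [-0.479 -0.38  -0.376 -0.347] mean -0.395 tj7 [0.231 0.333 0.523 0.422] pos [ 545.4 -104.    62.5] q37 [0.34 0.49] [-1.6  1.5  2.8]
```

>>> {"op": "move_arm", "data": {"deltas": [1,0,0,0,0,0,0.015,1,0,0,0,0,0,0.015]}}

```text
time: 20.3
eef_pos: [0.5453, -0.104, 0.0625]
orientation: [-0.001, 0.746, 0.666, -0.001]
ft_force: [-0.8, 0.8, 3.6]
finger_gap: 0.418
```

```bash
python3 t.py 4
```

```text
t 20.45 yaw [-6.48 -6.42 -6.52 -6.57] Mz [-0.085 -0.241 -0.364 -0.417] mean -0.277 tj7 [-0.079  0.057  0.506  0.482] pos [ 545.4 -103.9   62.5] q37 [0.34 0.51] [-1.2  1.   1.9]
```

>>> {"op": "move_arm", "data": {"deltas": [1,0,0,0,0,0,0.01,1,0,0,0,0,0,0.005]}}

```text
time: 20.7
eef_pos: [0.5453, -0.104, 0.0625]
orientation: [-0.001, 0.741, 0.671, -0.001]
ft_force: [-1.4, 0.8, 1.7]
finger_gap: 0.422
```

```bash
python3 t.py 4
```

```text
t 20.85 yaw [-5.65 -5.65 -5.69 -5.7 ] Mz [-0.077 -0.091 -0.236 -0.037] mean -0.11 tj7 [0.076 0.084 0.285 0.053] pos [ 545.3 -104.    62.5] q37 [0.33 0.52] [-2.3  0.8  4.2]
```

>>> {"op": "move_arm", "data": {"deltas": [1,0,0,0,0,0,0.04,1,0,0,0,0,0,0.04,1,0,0,0,0,0,0.04,1,0,0,0,0,0,0.04,1,0,0,0,0,0,0.04,1,0,0,0,0,0,0.02,1,0,0,0,0,0,0.02]}}

```text
time: 21.6
eef_pos: [0.5452, -0.104, 0.0625]
orientation: [-0.001, 0.647, 0.763, -0.001]
ft_force: [-1.4, 1.7, 3.8]
finger_gap: 0.423
```

```bash
python3 t.py 3
```

```text
t 21.7 yaw [9.39 9.45 9.33] Mz [-0.06  -0.046 -0.019] mean -0.041 tj7 [-0.122 -0.087  0.208] pos [ 545.2 -104.    62.5] q37 [0.27 0.68] [-1.5  1.5  3.5]
```

>>> {"op": "move_arm", "data": {"deltas": [1,0,0,0,0,0,0.02,1,0,0,0,0,0,0.02]}}

```text
time: 21.95
eef_pos: [0.5452, -0.104, 0.0625]
orientation: [-0.001, 0.632, 0.775, -0.001]
ft_force: [-1.3, 1.3, 3.7]
finger_gap: 0.421
```

```bash
python3 t.py 3
```

```text
t 22.05 yaw [11.57 11.59 11.5 ] Mz [-1.02  -1.032 -0.93 ] mean -0.994 tj7 [0.673 1.032 1.107] pos [ 545.2 -104.    62.5] q37 [0.26 0.7 ] [-1.6  2.1  1.8]
```

>>> {"op": "move_arm", "data": {"deltas": [1,0,0,0,0,0,-0.015]}}

```text
time: 22.2
eef_pos: [0.5452, -0.104, 0.0625]
orientation: [-0.001, 0.639, 0.769, -0.001]
ft_force: [-1.9, 1.2, 3.5]
finger_gap: 0.418
```

```bash
python3 t.py 3
```

```text
t 22.3 yaw [10.6  10.54 10.61] Mz [-0.304 -0.366 -0.359] mean -0.343 tj7 [0.521 0.434 0.241] pos [ 545.2 -104.    62.5] q37 [0.26 0.69] [-2.2  1.8  3.1]
```

```bash
python3 t.py 3
```

```text
t 22.45 yaw [10.63 10.64 10.64] Mz [-0.392 -0.411 -0.37 ] mean -0.391 tj7 [0.31  0.347 0.359] pos [ 545.2 -104.    62.5] q37 [0.26 0.69] [-1.8  2.2  2.5]
```

>>> {"op": "move_arm", "data": {"deltas": [1,0,0,0,0,0,0.008]}}

```text
time: 22.6
eef_pos: [0.5452, -0.104, 0.0625]
orientation: [-0.001, 0.635, 0.772, -0.001]
ft_force: [-1.3, 1.2, 3.4]
finger_gap: 0.421
```

```bash
python3 t.py 4
```

```text
t 22.75 yaw [11.11 11.15 11.12 11.1 ] Mz [-0.576 -0.503 -0.467 -0.474] mean -0.505 tj7 [0.393 0.45  0.545 0.501] pos [ 545.2 -104.    62.5] q37 [0.26 0.7 ] [-0.9  2.   1.9]
```

>>> {"op": "move_arm", "data": {"deltas": [1,0,0,0,0,0,0.007]}}

```text
time: 22.9
eef_pos: [0.5452, -0.104, 0.0625]
orientation: [-0.001, 0.633, 0.774, -0.001]
ft_force: [-1.5, 1.5, 3.9]
finger_gap: 0.421
```

```bash
python3 t.py 4
```

```text
t 23.05 yaw [11.48 11.49 11.47 11.46] Mz [-0.893 -0.948 -0.888 -0.829] mean -0.889 tj7 [0.724 0.882 0.912 0.857] pos [ 545.2 -104.    62.5] q37 [0.26 0.7 ] [-0.9  1.2  3.2]
```

```bash
python3 s.py
python3 - <<'E'
from h import *
im,d=camera('wrist'); cv2.imwrite('pics/w3.png',im[...,::-1])
im,d=camera('top'); c=im[130:290,320:500,::-1]; cv2.imwrite('pics/t3.png',cv2.resize(c,None,fx=3.6,fy=3.6,interpolation=2))
E
```

```text
t 23.1 pos [ 545.2 -104.    62.5] yaw 11.46 tilt [-0.0028  0.0003] F [-1.47  1.67  1.98] M [ 0.285  0.579 -0.825] gap 0.423 q [-0.09  0.66  0.26  2.13 -0.42  0.4   0.7 ] tj7 0.85
```

View pics/w3.png

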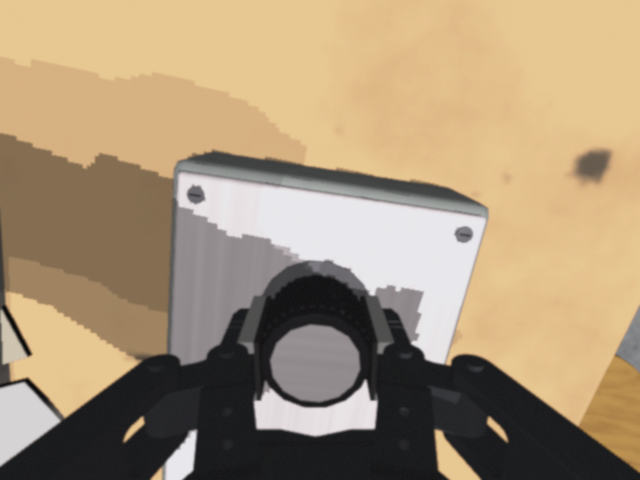

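View pics/t3.png

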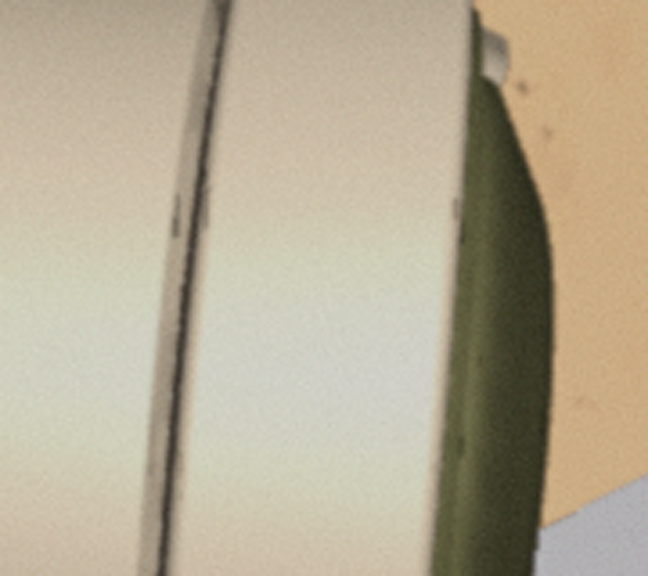

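The grip is clean and nothing else is touched (knob centred at (315,365)). The high torque is puzzling, so I let the knob settle into its rest and regrip for a fresh zero.

>>> {"op": "move_arm", "data": {"deltas": [1,0,0,0,0,0,-0.03,0.3,0,0,0,0,0,0,0.3,0,0,0,0,0,0,0.3,0,0,0,0,0,0,0.3,0,0,0,0,0,0]}}

```text
time: 23.7
eef_pos: [0.5469, -0.1048, 0.0624]
orientation: [0.001, 0.644, 0.765, -0.001]
ft_force: [1.3, -0.1, 0.8]
finger_gap: 0.701
```

```bash
python3 t.py 2
```

```text
t 23.75 yaw [9.88 9.88] Mz [0.029 0.076] mean 0.053 tj7 [-0.001 -0.   ] pos [ 546.9 -104.8   62.4] q37 [0.27 0.69] [-1.4  0.   0.6]
```

>>> {"op": "move_arm", "data": {"deltas": [1,0,0,0,0,0,0,1,0,0,0,0,0,0,1,0,0,0,0,0,0,1,0,0,0,0,0,0,1,0,0,0,0,0,0], "force": 60}}

```text
time: 24.3
eef_pos: [0.5455, -0.105, 0.0628]
orientation: [-0.0, 0.644, 0.765, -0.001]
ft_force: [-0.9, 0.6, 1.2]
finger_gap: 0.428
```

```bash
python3 t.py 3
```

```text
t 24.4 yaw [9.88 9.88 9.88] Mz [ 0.069 -0.001  0.041] mean 0.036 tj7 [-0.032 -0.024 -0.036] pos [ 545.5 -104.9   62.8] q37 [0.27 0.69] [-0.8 -0.7 -0.8]
```

>>> {"op": "move_arm", "data": {"deltas": [1,0,0,0,0,0,0.012,1,0,0,0,0,0,0.012]}}

```text
time: 24.65
eef_pos: [0.5455, -0.105, 0.0628]
orientation: [-0.0, 0.634, 0.773, -0.001]
ft_force: [-0.1, 1.1, 0.1]
finger_gap: 0.426
```

```bash
python3 t.py 3
```

```text
t 24.75 yaw [11.3  11.34 11.28] Mz [-0.217 -0.139 -0.143] mean -0.166 tj7 [0.096 0.074 0.313] pos [ 545.5 -104.9   62.8] q37 [0.26 0.7 ] [ 0.4  0.5 -1. ]
```

>>> {"op": "move_arm", "data": {"deltas": [1,0,0,0,0,0,0.012,1,0,0,0,0,0,0.012]}}

```text
time: 25.0
eef_pos: [0.5455, -0.1049, 0.0628]
orientation: [-0.0, 0.625, 0.78, -0.001]
ft_force: [-0.2, 0.5, 0.6]
finger_gap: 0.427
```

```bash
python3 t.py 3
```

```text
t 25.1 yaw [12.59 12.59 12.55] Mz [-1.187 -1.223 -1.126] mean -1.178 tj7 [1.072 1.235 1.266] pos [ 545.5 -104.9   62.8] q37 [0.25 0.72] [-0.5  1.6  0. ]
```

>>> {"op": "move_arm", "data": {"deltas": [1,0,0,0,0,0,-0.03,1,0,0,0,0,0,-0.06,1,0,0,0,0,0,-0.06,1,0,0,0,0,0,-0.06,1,0,0,0,0,0,-0.06,1,0,0,0,0,0,-0.06,1,0,0,0,0,0,-0.06,1,0,0,0,0,0,-0.06,1,0,0,0,0,0,-0.06,1,0,0,0,0,0,-0.06,1,0,0,0,0,0,-0.06,1,0,0,0,0,0,-0.06,1,0,0,0,0,0,-0.06,1,0,0,0,0,0,-0.06,1,0,0,0,0,0,-0.06,1,0,0,0,0,0,-0.06,1,0,0,0,0,0,-0.06,1,0,0,0,0,0,-0.06,1,0,0,0,0,0,-0.06,1,0,0,0,0,0,-0.02]}}

```text
time: 27.15
eef_pos: [0.5449, -0.1048, 0.0628]
orientation: [-0.0, 0.951, 0.31, -0.004]
ft_force: [-0.7, -0.3, 0.7]
finger_gap: 0.427
```

```bash
python3 t.py 3
```

```text
t 27.25 yaw [-53.93 -53.92 -53.81] Mz [0.161 0.011 0.034] mean 0.068 tj7 [-0.263 -0.091 -0.304] pos [ 544.9 -104.8   62.8] q37 [ 0.56 -0.04] [-0.8 -0.7  0.2]
```

>>> {"op": "move_arm", "data": {"deltas": [1,0,0,0,0,0,-0.05,1,0,0,0,0,0,-0.05,1,0,0,0,0,0,-0.05,1,0,0,0,0,0,-0.05,1,0,0,0,0,0,-0.05,1,0,0,0,0,0,-0.05,1,0,0,0,0,0,-0.02]}}

```text
time: 28.0
eef_pos: [0.5449, -0.1047, 0.0628]
orientation: [-0.001, 0.988, 0.155, -0.004]
ft_force: [-0.1, 1.2, 1.9]
finger_gap: 0.431
```

```bash
python3 t.py 3
```

```text
t 28.1 yaw [-72.12 -72.15 -72.06] Mz [-0.396 -0.482 -0.661] mean -0.513 tj7 [0.369 0.555 0.402] pos [ 544.9 -104.8   62.8] q37 [ 0.65 -0.26] [-0.   1.3  1.1]
```

>>> {"op": "move_arm", "data": {"deltas": [1,0,0,0,0,0,-0.03,1,0,0,0,0,0,-0.03,1,0,0,0,0,0,-0.025]}}

```text
time: 28.45
eef_pos: [0.5448, -0.1046, 0.0628]
orientation: [-0.001, 0.994, 0.113, -0.004]
ft_force: [-1.1, -0.8, 0.4]
finger_gap: 0.429
```

```bash
python3 t.py 3
```

```text
t 28.55 yaw [-76.97 -77.04 -76.93] Mz [0.676 0.648 0.507] mean 0.611 tj7 [-0.364 -0.425 -0.773] pos [ 544.8 -104.6   62.8] q37 [ 0.67 -0.32] [-1.2 -0.7 -0.8]
```

>>> {"op": "move_arm", "data": {"deltas": [1,0,0,0,0,0,0.025,0,0,0,0,0,0,0,0,0,0,0,0,0,0,0,0,0,0,0,0,0,0,0,0,0,0,0,0,0,0,0,0,0,0,0,0,0,0,0,0,0,0]}}

```text
time: 29.3
eef_pos: [0.5451, -0.1048, 0.0629]
orientation: [-0.001, 0.992, 0.127, -0.004]
ft_force: [-0.8, 0.3, 0.0]
finger_gap: 0.998
```

```bash
python3 t.py 2
```

```text
t 29.35 yaw [-75.4 -75.4] Mz [-0.059  0.011] mean -0.024 tj7 [0. 0.] pos [ 545.1 -104.8   62.9] q37 [ 0.66 -0.3 ] [-0.1 -0.9 -0.7]
```

>>> {"op": "move_arm", "data": {"deltas": [0,0,0,10,0,0,0,0,0,0,10,0,0,0,0,0,0,10,0,0,0,0,0,0,10,0,0,0,0,0,0,10,0,0,0,0,0,0,10,0,0,0,0,0,0,10,0,0,0,1,1,-19,0,0,0,0,1,1,-19,0,0,0,0,1,1,-19,0,0,0,0,1,1,-19,0,0,0,0,1,1,-19,0,0,0,0,1,1,-19,0,0,0,0,1,0,0,0,0,0,0,1,0,0,0,0,0,0]}}

```text
time: 30.9
eef_pos: [0.5518, -0.2216, 0.1451]
orientation: [-0.001, 0.992, 0.128, -0.002]
ft_force: [-0.9, -0.0, 0.8]
finger_gap: -0.0
```

```bash
python3 look.py pics/w4.png; python3 s.py
```

```text
time 30.9
q [-0.2161  0.691   0.8002  2.0092 -0.7277  0.7579 -0.2816]
eef_pos [ 0.5518 -0.2216  0.1451]
orientation [-0.0013  0.9917  0.1285 -0.002 ]
ft_force [-0.9205 -0.0178  0.7538]
torque [ 0.0571 -0.0021 -0.0347]
finger_gap -0.0003
tool z [-0.0044  0.002  -1.    ] y yaw -75.23797852186351
4276 [ 0.54693085 -0.10668809  0.09570265] ((545.3597412109375, -105.25678253173828), 20.107433319091797)
1659 [ 0.55209991 -0.2195358   0.08151753] ((551.1472778320312, -219.68609619140625), 13.891185760498047)
10064 [ 0.56152929 -0.15959919  0.05968713] ((560.0082397460938, -160.0204620361328), 34.98981857299805)
t 30.95 pos [ 551.8 -221.6  145.2] yaw -75.23 tilt [-0.0042  0.0016] F [ 0.47 -0.78  0.68] M [-0.029 -0.017 -0.038] gap -0.002 q [-0.22  0.69  0.8   2.01 -0.73  0.76 -0.28] tj7 0.01
```

View pics/w4.png

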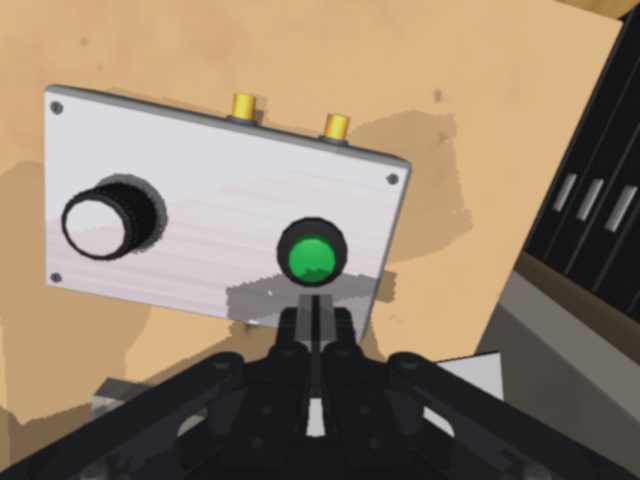

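>>> {"op": "move_arm", "data": {"deltas": [1,-0.8,2.4,-8,0,0,0,1,0,0,-8,0,0,0,1,0,0,-8,0,0,0,1,0,0,-8,0,0,0,1,0,0,-8,0,0,0,1,0,0,-6,0,0,0,1,0,0,-6,0,0,0,1,0,0,-2,0,0,0,1,0,0,0,0,0,0]}}

```text
time: 31.85
eef_pos: [0.5506, -0.2151, 0.085]
orientation: [-0.002, 0.991, 0.131, -0.003]
ft_force: [-0.7, 0.6, -0.0]
finger_gap: 0.001
```

>>> {"op": "move_arm", "data": {"deltas": [1,0,0,-2,0,0,0,1,0,0,-2,0,0,0]}}

```text
time: 32.05
eef_pos: [0.5508, -0.2154, 0.0813]
orientation: [-0.002, 0.991, 0.13, -0.003]
ft_force: [-1.1, 1.4, 2.0]
finger_gap: 0.001
```

>>> {"op": "move_arm", "data": {"deltas": [1,0,0,-2,0,0,0,1,0,0,-2,0,0,0]}}

```text
time: 32.25
eef_pos: [0.5508, -0.2154, 0.0776]
orientation: [-0.002, 0.991, 0.13, -0.003]
ft_force: [-1.5, 0.9, 3.8]
finger_gap: -0.003
```

>>> {"op": "move_arm", "data": {"deltas": [1,0,0,-1.5,0,0,0,1,0,0,-1,0,0,0]}}

```text
time: 32.45
eef_pos: [0.5508, -0.2154, 0.0759]
orientation: [-0.003, 0.991, 0.13, -0.002]
ft_force: [-4.1, 3.7, 21.2]
finger_gap: -0.0
```

```bash
python3 s.py; python3 -c "
from h import *
print([k for k in ctrl.get_state()])"
```

```text
t 32.45 pos [ 550.8 -215.4   75.9] yaw -75.03 tilt [-0.0048  0.0045] F [-4.1   3.75 21.17] M [ 0.798  0.881 -0.026] gap -0.0 q [-0.15  0.77  0.68  2.05 -0.84  0.63 -0.19] tj7 -0.01
['time', 'q', 'qvel', 'joint_torque', 'eef_pos', 'orientation', 'ft_force', 'torque', 'finger_gap']
```

>>> {"op": "move_arm", "data": {"deltas": [1,0,0,5,0,0,0,1,0,0,10,0,0,0,1,0,0,15,0,0,0,1,0,0,20,0,0,0,1,0,0,20,0,0,0,1,0,0,20,0,0,0,1,0,0,20,0,0,0,1,0,0,20,0,0,0,1,0,0,0,0,0,0,1,0,0,0,0,0,0]}}

```text
time: 33.45
eef_pos: [0.5506, -0.2162, 0.2172]
orientation: [-0.001, 0.992, 0.13, -0.001]
ft_force: [0.2, -0.2, -0.2]
finger_gap: -0.001
```

```bash
python3 look.py pics/w5.png
python3 - <<'E'
from h import *
for n in ('scene','top'):
    im,d=camera(n); P=cloud(n,d)
    for t in ('varnish_cup','whetstone','loupe','start_button'):
        for r in nets.masks_of(n,t)[:1]:
            m=r['pixels']&(d>0); print(n,t,round(r['confidence'],2),np.round(np.median(P[m],0),4))
E
```

```text
time 33.45
q [-0.2945  0.6083  0.9027  1.9595 -0.622   0.8812 -0.3709]
eef_pos [ 0.5506 -0.2162  0.2172]
orientation [-1.300e-03  9.916e-01  1.297e-01 -9.000e-04]
ft_force [ 0.155  -0.2197 -0.2376]
torque [ 0.0274 -0.0044 -0.0304]
finger_gap -0.0013
tool z [-0.0022  0.0023 -1.    ] y yaw -75.10047736080881
2364 [ 0.54664493 -0.10626143  0.09569637] ((545.3934936523438, -104.97308349609375), 20.08612823486328)
991 [ 0.55196542 -0.21952431  0.08152244] ((551.085693359375, -219.7749786376953), 13.968297004699707)
6103 [ 0.56115437 -0.15957982  0.05969275] ((559.998779296875, -159.9930877685547), 34.9898796081543)
scene whetstone 0.79 [ 0.3409 -0.1275  0.0249]
scene start_button 0.43 [ 0.5484 -0.2112  0.0818]
top whetstone 0.9 [ 0.3423 -0.1593  0.0242]
```

View pics/w5.png

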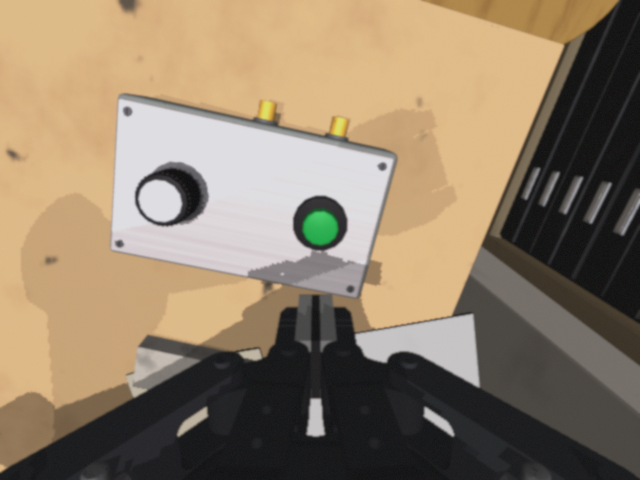

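```bash
python3 -c "
from h import *
print(ctrl.sign_off())"
```

```text
the job is handed in; nothing more can be done
None
```

I handed the job in at about 33.6 s. The knob went to its anticlockwise stop, then four clicks back clockwise, and the start button was pressed and released after that. One torque reading at the stop does not fit the description and is a real doubt.

- **Clicks:** Turning anticlockwise, I felt five rests about 21.3° apart (106.6° in all). That puts the knob's starting place at the fifth click.
- **End stop:** At the fifth rest the torque rose sharply instead of fading as it had at the others. I let go so the knob settled, then regripped at about zero torque and felt the same wall again.
- **Four clicks:** I turned 85.3° clockwise. The torque changed sign across the fourth rest, from −0.5 to +0.6 N m, and I let go at the rest. The knob has no mark, so a picture cannot confirm the position.
- **Button:** It bottomed out, with 21 N read at about 5.6 mm down. Afterwards its top was back at 81.5 mm, fully up, and the arm was clear of everything.

**Where the checks disagreed:**
- **Stop torque:** It read 0.9 to 1.2 N m at only 2 to 3° past the rest, far steeper than the 0.12 N m a degree given. By angle I stayed well under the 8.5° that breaks the stop. By torque I briefly went over the roughly 1 N m quoted for breaking it.
- **Click torques:** These also read about 1.5 times the stated values, and some readings scattered by about 0.2 N m.
- **Bystanders:** The last network check saw only the whetstone, in place in the scene view (the top view caught only part of it). It did not report the cup or loupe. The arm never went near either of them on the bench.

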